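# Fetch the salt from the slide-lid box

### The job

Slide the lid of the wooden box out along its grooves until it comes free, and lay it flat on the worktop, handle up. Then lift the salt shaker out of the box and stand it upright on the steel tray with the pepper mill. Put things down rather than letting them fall, leave the honey jar standing in the box, and do not disturb the pepper mill.

Things in the scene. Friction and masses are not known exactly. Their poses are not given: they have to be found in the camera images.
- box: fixed light wooden box, outside 140 (x) by 160 (y) by 116 (z) mm, origin under its centre. Floor 8 mm thick; inside 116 (x) by 140 (y) mm, no divider; salt shaker and honey jar stand in it along y, 35 mm either side of the middle, either way round. x walls 12 mm, grooved for the lid, +y end is a stop: the lid slides out to the box's own -y only (to the robot's right) and cannot be lifted before.
- lid: loose wooden lid, about 150 g: plate 127 (x) by 148 (y) by 6 mm with a dark handle bar on top; origin at the centre of its underside, axes as the box's. Closed, it lies 102 mm above the box's origin, 6 to 12 mm towards -y. In the grooves it has 1.5 mm play on each side and 3 mm in height; light friction. It is clear of the box when its origin is 154 mm from the box's towards -y.
- lid_grip (a point): point on the lid's handle, 28 mm above the lid's underside, over its centre, where the middle of the finger pads should grip. The handle bar is 70 mm long along x, 14 mm thick along y, its top 36 mm above the lid's underside; grip it across y from above.
- salt: salt shaker, round, 44 mm in diameter and 90 mm high, grey perforated top on a clear body, about 100 g; origin at the centre of its underside, z up its axis (it leans up to 0.03). Its body is 44 mm thick or a little less up to 74 mm; above it narrows to 34 mm at the top. In the box there are 25 mm or more of room beside it along the box's x; along the box's y there is less.
- honey: honey jar with a red cap, 58 by 62 mm, 86 mm high; origin at the centre of its underside; stays in the box, standing.
- tray: steel tray fixed to the worktop, 240 (x) by 100 (y) mm, floor 5 mm thick, rim 14 mm high and 5 mm thick, small bail handles at its x ends; origin at the centre of its underside. The pepper mill stands on its +x half (the far half), about 70 mm from the middle; the -x half (nearer the robot) is free for the salt shaker.
- mill: dark wooden pepper mill, 58 mm in diameter and 170 mm high, standing on the far half of the tray; origin at the centre of its underside.
- box_lip (a point): middle of the box's open (-y) end, at the height of the lips that overhang the lid: 116 mm above the worktop. The grooves under the lips are 9 mm high (ledge at 102 mm, lip from 111 to 116 mm) and 7 mm deep.

How it is judged:
By the outcome, as a careful person would: the job done as asked, in the order asked, and still so for the second after the job is handed in, with the robot touching nothing.
It also fails if it takes over 67 s, if anything falls off the work surface, if the arm or the gripper's body presses on something with over 40 N, if the wrist force passes 120 N, or if a joint passes its speed limit or range.

### The arm

A 6-joint arm with a two-finger parallel gripper is mounted at the origin on a cart in front of the work surface, level with it; the furniture and walls round the work are solid. World frame = base frame: x ahead of the robot, y to its left, z up, the work surface at z = 0. Lengths are in m, angles in rad, forces in N, time in s.
With the tool pointing down it reaches from about 0.425 to 0.95 m from the base axis. Payload 3.5 kg.
Tool frame: the origin (TCP) lies between the finger pads; the fingertips stand 22 mm ahead of it and the grasp point (between the pads) lies 3 mm ahead of it (ctrl.nose_length is the z of the fingertips in the tool frame, in m); z points along the fingers, y is the line along which they close (so a half turn about z gives the same grasp; the last joint's range is limited). The gripper opens to 85 mm and grips with 20 to 120 N. Pads are 22 mm wide; open, the fingers measure 114 mm over their backs; the gripper's body (76 mm by 85 mm) begins 54 mm behind the grasp point. The pads swing forward as they close: fully open they stand 13 mm farther back than shut.
Start: joints at [-1.467, 0.286, 1.577, -0, 1.279, -0.15], TCP at [0.17, -0.653, 0.253] pointing down, gripper open.
Joint ranges: [-2.77, 2.77], [-0.9, 2.22], [0.21, 2.48], [-1.53, 4.67], [0.24, 2.81], [-2.84, 2.84]. Speed limits (rad/s): [2.79, 2.79, 3.14, 3.14, 3.14, 3.14].

### API

Orientations are given as a unit quaternion [x, y, z, w].
In Python, from plant import ctrl gives the robot as it stands. The module is installed in compiled form; this text tells all that it offers.
- The arm moves only by the tool send_rows, never from a script. Its argument "rows" is text: rows parted by semicolons, each of 7 numbers parted by spaces: the turn, a rotation vector about the tool's x, y, z in parts of the range, where 1.0 means 90 degrees, then the shift along the tool's x, y, z in shares of 600 mm (1.0 is 600 mm), then the opening, from -1 (shut) to 1 (fully open). A call has 1 to 8 rows; each row is the pose to reach, as a shift and turn from the pose commanded when the call began, along the tool's axes at that moment; what a row does not reach only later rows make up. A row lasts 1/8 s, in which the tool goes at most 62.5 mm and 10.7 degrees, less where a joint would pass 70% of its speed; a pose out of reach is approached as far as the arm can. A shift or turn number past 1, either way, is cut back to 1. A call with a gripper value outside its range is refused whole. The fingers move at their own pace and stop on an object; "grip_force" is the grip in N (left out, the last holds). Time passes only in rows, so rows that repeat a pose let the fingers close. It gives the time, the measured TCP pose, the force, the opening and the grip force at its end, in the units of the state.
- ctrl.get_state(): the state, without advancing time (a new reading comes with each control period).
- ctrl.read_camera(name): name is "scene" or "side" or "wrist"; returns a dict with "color" (420x560x3 uint8, red, green, blue), "fx", "fy", "cx", "cy" (pixels), "D" ([k1, k2, p1, p2, k3] as OpenCV has them; the pictures are not rectified), "extrinsics" (4x4, takes a point from world to camera coordinates). Camera axes: x right, y down, z forward; pixel columns grow to the right and rows downward; lengths in m; the calibration is good to about 2 mm. A picture is of the moment at which its call begins. There is no depth.
- ctrl.sign_off(): hands the job in; it is judged then, once.
Trained networks look in a picture, given as the dict that the camera call returned (one of the last four; its "shot" number tells which), for a name from the list of things; names that differ only in an ending like _2 or _b are one class to them, and where a whole thing is asked for, a point or a joint stands for the part that bears it (a point fixed in the world has none). Each returns a list of dicts, best first, with "p" (0 to 1); they miss things now and then, are a little off and sometimes report something else, mostly with a low value. They report only what shows in the picture. A call takes as long as a camera call.
- ctrl.look_for(picture, target): "position" ([x, y, z] in m, in the coordinates of the camera as it stood for that picture, good to about 4 mm: the middle of the surface that is visible of it).
The state is a dict: "time": time; "qpos": joint angles; "dq": joint speeds; "joint_efforts": joint torques, N m; "eef_pos": TCP position; "tcp_rot": TCP orientation; "contact_force": force on the tool from outside, world axes, zero at the start; "wrist_torque": the same for the moment, N m; "opening": opening from 0.0 (shut) to 1.0 (fully open); "finger_force": force on a finger pad.
Only numpy, scipy, OpenCV 4.12 (cv2) and the standard library are available. Lean on these libraries where they do the work, as an engineer would, in place of code of your own. Each camera call takes 0.05 s, during which the arm holds its last target. There are 200 camera calls.

## Working session

There is one attempt and no reset: what is moved stays moved. The work goes in short steps, Python scripts to look and compute and a tool call to move; the robot and the scene stay as the last step left them, time stands still between calls to the robot, and variables do not carry over. Pictures are saved under pics/ and viewed, at most 10 in all, crops included, and the job is handed in when it is done.

Besides the shell and the picture viewer there is one more tool, called after "Emit:" in YAML: its name, and indented under it one key for each argument. send_rows: Moves the arm, as the interface text tells. Its arguments: {"type":"object","properties":{"rows":{"type":"string"},"grip_force":{"type":"number"}},"required":["rows"]}

```bash
mkdir -p pics; cat > h.py <<'E'
import numpy as np, cv2
from plant import ctrl
from scipy.spatial.transform import Rotation as R
def shot(n,save=None):
    p=ctrl.read_camera(n)
    if save: cv2.imwrite(f'pics/{save}.png',p['color'][:,:,::-1])
    return p
def w(p,c):
    E=np.array(p['extrinsics']); return E[:3,:3].T@(np.array(c)-E[:3,3])
def K(p): return np.array([[p['fx'],0,p['cx']],[0,p['fy'],p['cy']],[0,0,1.]])
def ray(p,uv):
    E=np.array(p['extrinsics']); u=cv2.undistortPoints(np.array([[uv]],float),K(p),np.array(p['D'],float))[0,0]
    d=E[:3,:3].T@np.array([u[0],u[1],1]); return -E[:3,:3].T@E[:3,3], d/np.linalg.norm(d)
def atz(p,uv,z):
    o,d=ray(p,uv); return o+d*(z-o[2])/d[2]
def tri(l):
    A=0;b=0
    for p,uv in l:
        o,d=ray(p,uv); M=np.eye(3)-np.outer(d,d); A=A+M; b=b+M@o
    return np.linalg.solve(A,b)
def proj(p,X):
    E=np.array(p['extrinsics']); return cv2.projectPoints(np.array(X,float).reshape(-1,3),cv2.Rodrigues(E[:3,:3])[0],E[:3,3],K(p),np.array(p['D'],float))[0][:,0]
def look(p,names):
    for n in names:
        for d in ctrl.look_for(p,n)[:2]: print(n,round(d['p'],2),w(p,d['position']).round(4))
def st():
    s=ctrl.get_state(); print(round(s['time'],2),np.round(s['eef_pos'],4),np.round(s['tcp_rot'],4),np.round(s['contact_force'],1),round(s['opening'],3),np.round(s['finger_force'],1),np.round(s['qpos'],3)); return s
# moving: shift in tool axes for world target
def go(X,s=None):
    s=s or ctrl.get_state(); r=R.from_quat(s['tcp_rot']); print('shift mm',(r.inv().apply(np.array(X)-s['eef_pos'])*1e3).round(1))
E
python3 - <<'E'
from h import *
s=st(); print(R.from_quat(s['tcp_rot']).as_matrix().round(3), ctrl.nose_length)
for n in ['scene','side']:
    p=shot(n,n+'0'); print(n); print('cam',ray(p,(280,210)))
    look(p,['box','lid','lid_grip','tray','mill','salt','honey','box_lip'])
a=cv2.imread('pics/scene0.png');b=cv2.imread('pics/side0.png')
E
```

```text
0.0 [ 0.1694 -0.6528  0.2519] [ 0.992   0.1266  0.     -0.0012] [-0.3  0.1 -0.1] 1.002 0.0 [-1.467  0.287  1.578  0.     1.279 -0.15 ]
[[ 0.968  0.251 -0.   ]
 [ 0.251 -0.968  0.002]
 [ 0.    -0.002 -1.   ]] 0.022
scene
cam (array([0.91671351, 0.50253953, 1.06053253]), array([-0.3323476 , -0.41501706, -0.84693914]))
box 0.83 [0.5863 0.2639 0.0987]
box 0.37 [ 0.483  -0.1963  0.0077]
lid 0.97 [0.5493 0.2085 0.1101]
lid_grip 0.59 [0.5517 0.2112 0.107 ]
tray 0.87 [ 0.4836 -0.1937  0.0034]
mill 0.95 [ 0.5767 -0.1797  0.0899]
honey 0.23 [ 0.48   -0.1958  0.0039]
box_lip 0.69 [0.5529 0.2093 0.1061]
side
cam (array([ 0.43690919, -0.63839213,  0.71438104]), array([ 0.09831171,  0.72157366, -0.68532201]))
box 0.68 [0.5433 0.1428 0.0697]
lid 0.77 [0.5438 0.1867 0.1063]
lid_grip 0.87 [0.5426 0.189  0.106 ]
tray 0.64 [ 0.476  -0.2068  0.0037]
mill 0.6 [ 0.5652 -0.2146  0.0951]
box_lip 0.7 [0.5451 0.1439 0.0699]
```

View pics/scene0.png

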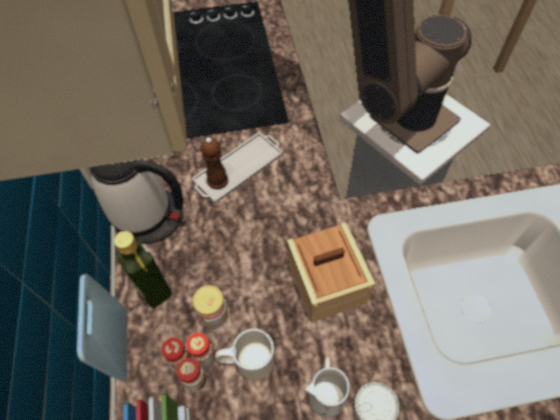

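View pics/side0.png

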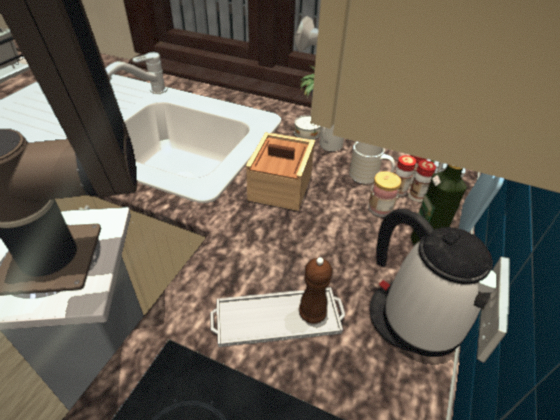

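The scene picture shows the closed box around (330,270), with its handle bar from about (315,260) to (343,250). The tray is at (238,167) with the mill at (213,165). The side picture shows the handle at (281,152), the mill at (315,290) and the tray's free half at (250,318). I'll move up over the tray towards the box.

Units first: shifts go in shares of 600 mm and turns go in shares of 90 degrees. So 345 mm is 0.575, 270 mm is 0.45.

Emit:
send_rows:
  rows: "0 0 0 0.1 -0.06 -0.0267 1;0 0 0 0.2 -0.12 -0.0533 1;0 0 0 0.2833 -0.17 -0.08 1;0 0 0 0.3667 -0.22 -0.1067 1;0 0 0 0.45 -0.27 -0.13 1;0 0 0 0.51 -0.3033 -0.13 1;0 0 0 0.5417 -0.3833 -0.13 1;0 0 0 0.575 -0.4667 -0.13 1"

```text
time: 1.9
eef_pos: [0.4324, -0.2945, 0.3298]
tcp_rot: [0.992, 0.126, -0.001, -0.001]
contact_force: [0.2, 0.0, 0.7]
opening: 1.0
finger_force: 0.0
```

```bash
python3 - <<'E'
from h import *
s=st()
p=shot('scene')
for uv in [(288,238),(345,225),(373,278),(307,298)]: print(atz(p,uv,.116).round(3))
print(atz(p,(315,260),.138).round(3),atz(p,(343,250),.138).round(3))
p=shot('side')
for uv in [(265,134),(315,142),(304,180),(248,170)]: print(atz(p,uv,.116).round(3))
for uv in [(213,300),(335,291),(343,330),(219,343)]: print('tray',atz(p,uv,.014).round(3))
go((.53,.12,.36),s)
E
```

```text
1.9 [ 0.4324 -0.2945  0.3298] [ 9.921e-01  1.256e-01 -7.000e-04 -1.200e-03] [0.2 0.  0.7] 1.0 0.0 [-0.792 -0.103  1.855  0.     1.391  0.527]
[0.58  0.107 0.116]
[0.461 0.167 0.116]
[0.508 0.299 0.116]
[0.643 0.24  0.116]
[0.58  0.194 0.138] [0.519 0.216 0.138]
[0.516 0.294 0.116]
[0.644 0.245 0.116]
[0.591 0.089 0.116]
[0.461 0.138 0.116]
tray [ 0.371 -0.156  0.014]
tray [ 0.625 -0.156  0.014]
tray [ 0.621 -0.247  0.014]
tray [ 0.383 -0.252  0.014]
shift mm [ 197.7 -377.2  -29.5]
```

To row units: -377 mm is -0.6283, 198 mm is 0.33, 37 degrees is 0.4111.

Emit:
send_rows:
  rows: "0 0 0 0.0467 -0.09 -0.0083 1;0 0 0.0889 0.0933 -0.18 -0.0167 1;0 0 0.1778 0.14 -0.27 -0.025 1;0 0 0.2667 0.1867 -0.36 -0.0333 1;0 0 0.3556 0.2333 -0.45 -0.0417 1;0 0 0.4111 0.28 -0.54 -0.05 1;0 0 0.4111 0.33 -0.6283 -0.05 1;0 0 0.4111 0.33 -0.6283 -0.05 1"

```text
time: 3.0
eef_pos: [0.5308, 0.122, 0.3614]
tcp_rot: [0.981, -0.192, 0.0, -0.0]
contact_force: [0.7, -0.2, -0.0]
opening: 1.002
finger_force: 0.0
```

```bash
python3 - <<'E'
from h import *
s=st()
p=shot('wrist','w1'); print(ray(p,(280,210)))
look(p,['lid','lid_grip','box','box_lip'])
E
```

```text
3.0 [0.5308 0.122  0.3614] [ 9.814e-01 -1.920e-01  2.000e-04 -2.000e-04] [ 0.7 -0.2 -0. ] 1.002 0.0 [ 0.04  -0.068  1.767  0.     1.442  1.997]
(array([0.59979216, 0.09329528, 0.48213131]), array([-0.28483859,  0.11159163, -0.95205792]))
lid 0.72 [0.5489 0.1967 0.109 ]
lid_grip 0.9 [0.5503 0.1987 0.1064]
box 0.89 [0.5885 0.2316 0.1128]
box_lip 0.7 [0.5927 0.2308 0.1145]
```

View pics/w1.png

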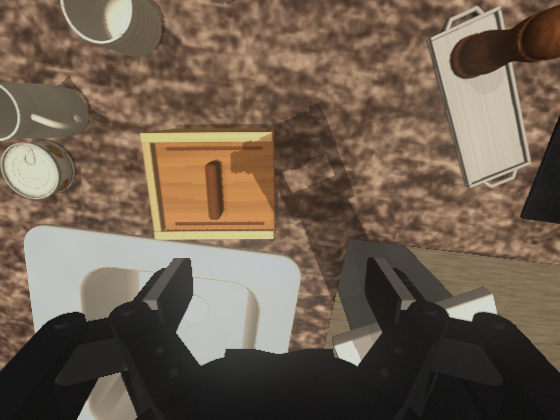

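The wrist picture shows the handle bar from (213,161) to (216,218). The box top's corners are at (141,133), (272,133), (274,239) and (155,239), with the open end at the right. The worktop edge runs near (350,240).

```bash
cat >> h.py <<'E'
def boxaxes(yaw): return np.array([np.cos(yaw),np.sin(yaw),0]),np.array([-np.sin(yaw),np.cos(yaw),0])
E
python3 - <<'E'
from h import *
W=shot('wrist'); S=shot('scene'); D=shot('side')
def blob(p,x0,y0,x1,y1):
    g=p['color'][y0:y1,x0:x1].astype(int); r=g.sum(2)
    m=(r<np.median(r)*.55).astype(np.uint8)
    n,l,stt,c=cv2.connectedComponentsWithStats(m); i=1+np.argmax(stt[1:,4])
    ys,xs=np.where(l==i); rect=cv2.minAreaRect(np.c_[xs,ys].astype(np.float32)); 
    print(stt[i], rect); return np.array(rect[0])+[x0,y0], cv2.boxPoints(rect)+[x0,y0]
a,ac=blob(W,200,155,228,225); b,bc=blob(S,306,240,350,272); c,cc=blob(D,262,140,302,163)
print('tri',tri([(W,a),(S,b),(D,c)]).round(4),tri([(W,a),(S,b)]).round(4))
for z in(.13,.138): 
    e=[atz(W,q,z) for q in ac]; print(np.round(e,3).tolist())
P=[atz(W,q,.116) for q in [(141,133),(272,133),(274,239),(155,239)]]; print(np.round(P,4))
print('yaws',[np.degrees(np.arctan2(*(v[1::-1]))).round(1) for v in (P[1]-P[0],P[2]-P[3],P[0]-P[3],P[1]-P[2])],np.mean(P,0))
E
```

```text
[  5   8  14  53 228] ((15.24920654296875, 33.38282775878906), (52.70858383178711, 9.757162094116211), 77.34745025634766)
[  8  12  30  14 158] ((22.48624038696289, 18.454132080078125), (5.363828182220459, 30.93779182434082), 73.3007583618164)
[  6   6  26  13 243] ((18.567567825317383, 12.094594955444336), (26.468236923217773, 9.86393928527832), 9.462322235107422)
tri [0.5476 0.2009 0.117 ] [0.5453 0.2002 0.1073]
[[0.582, 0.191, 0.13], [0.58, 0.179, 0.13], [0.516, 0.195, 0.13], [0.518, 0.207, 0.13]]
[[0.582, 0.189, 0.138], [0.58, 0.177, 0.138], [0.518, 0.192, 0.138], [0.52, 0.204, 0.138]]
[[0.644  0.2496 0.116 ]
 [0.5835 0.1037 0.116 ]
 [0.4552 0.1548 0.116 ]
 [0.5161 0.3024 0.116 ]]
yaws [np.float64(-112.5), np.float64(-112.4), np.float64(-22.4), np.float64(-21.7)] [0.54969908 0.20260922 0.116     ]
```

To row units: 121 mm is 0.2017, 110 mm is 0.1833.

Emit:
send_rows:
  rows: "0 0 0 -0.0067 -0.0417 0.05 1;0 0 0 -0.0133 -0.0833 0.1167 1;0 0 0 -0.0217 -0.1233 0.1833 1;0 0 0 -0.0217 -0.1233 0.2017 1;0 0 0 -0.0217 -0.1233 0.2017 1"

```text
time: 4.03
eef_pos: [0.5463, 0.1914, 0.2401]
tcp_rot: [0.981, -0.195, -0.0, 0.0]
contact_force: [1.1, -0.1, 0.4]
opening: 0.998
finger_force: 0.0
```

```bash
python3 - <<'E'
from h import *
s=st()
p=shot('wrist'); print(ray(p,(280,210)))
look(p,['lid','lid_grip','box','box_lip'])
np.save('e1.npy',p,allow_pickle=True)
cv2.imwrite('pics/w2.png',cv2.resize(p['color'][:,:,::-1],(800,600),interpolation=2))
E
```

```text
4.03 [0.5463 0.1914 0.2401] [ 9.808e-01 -1.951e-01 -5.000e-04  4.000e-04] [ 1.1 -0.1  0.4] 0.998 0.0 [ 0.162  0.088  1.83  -0.     1.225  2.126]
(array([0.61535299, 0.16235856, 0.36072776]), array([-0.28557099,  0.11244791, -0.95173771]))
lid 0.82 [0.5512 0.1983 0.1082]
lid_grip 0.61 [0.5521 0.2017 0.1062]
box 0.78 [0.5918 0.2307 0.1138]
box_lip 0.72 [0.5945 0.2283 0.1148]
```

View pics/w2.png

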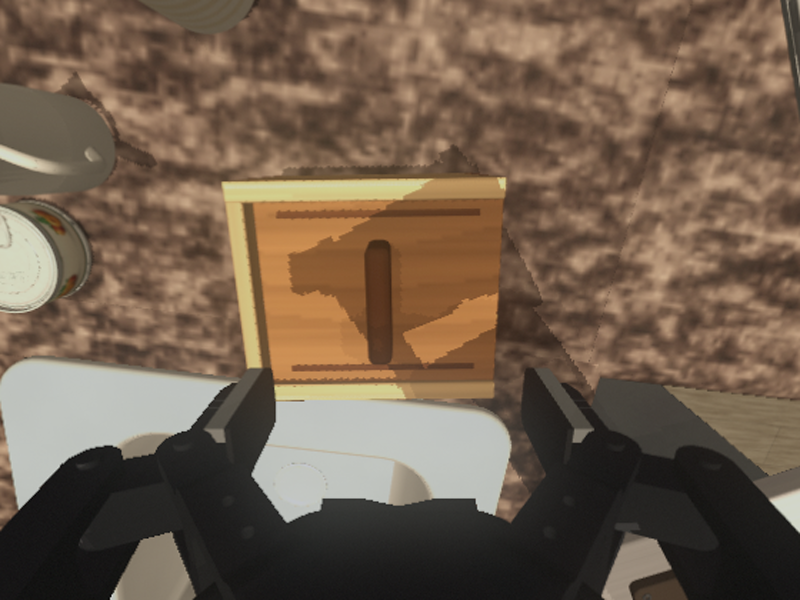

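The closer wrist picture (scaled up) shows the handle from (378,241) to (379,362). The box corners are at (223,181), (506,179) and (495,399), and the fingers straddle the box on either side of the handle.

```bash
python3 - <<'E'
from h import *
q=np.load('e1.npy',allow_pickle=True).item()
f=560/800
for z in (.13,.138): print(atz(q,(378*f,241*f),z).round(4),atz(q,(379*f,362*f),z).round(4),atz(q,(378.5*f,300*f),z).round(4))
P=[atz(q,np.array(u)*f,.116) for u in [(223,181),(506,179),(495,399)]]
print(np.round(P,4),'centre',(P[0]+P[2])/2)
print([np.degrees(np.arctan2(*(v[1::-1]))).round(1) for v in (P[0]-P[1],P[1]-P[2])],np.linalg.norm(P[0]-P[1]),np.linalg.norm(P[1]-P[2]))
p=shot('wrist'); W1=dict(p); 
# w1 pose extrinsics from tcp change (pure translation; rot nearly same)
E=np.array(q['extrinsics']).copy(); T=np.eye(4); 
C=-E[:3,:3].T@E[:3,3]+(np.array([.5998,.0933,.4821])-np.array([.61535,.16236,.36073])); E[:3,3]=-E[:3,:3]@C; W1['extrinsics']=E
print('tri far,near',tri([(q,(378*f,241*f)),(W1,(213,161))]).round(3),tri([(q,(379*f,362*f)),(W1,(216,219))]).round(3), tri([(q,P0) for P0 in [(506*f,179*f)]]+[(W1,(272.5,133))]).round(3))
for yaw in (-22.3,):
    ex,ey=boxaxes(np.radians(yaw)); c=np.array([.5497,.2026,0])
    for d in (.19,.21,.22):
        L=c-ey*d; pts=[L+ex*a+ey*b for a,b in [(.0635,.074),(.0635,-.074),(-.0635,-.074),(-.0635,.074)]]; print(d,L.round(3),proj(W1,pts).round(0).tolist())
E
```

```text
[0.5823 0.1879 0.13  ] [0.5147 0.2161 0.13  ] [0.5508 0.201  0.13  ]
[0.5834 0.187  0.138 ] [0.5182 0.2143 0.138 ] [0.5531 0.1997 0.138 ]
[[0.6446 0.2564 0.116 ]
 [0.5851 0.1094 0.116 ]
 [0.4551 0.1596 0.116 ]] centre [0.54980939 0.20798515 0.116     ]
[np.float64(68.0), np.float64(-21.1)] 0.15854010310690309 0.1393872335597865
tri far,near [0.58  0.189 0.115] [0.512 0.218 0.122] [0.584 0.108 0.109]
0.19 [0.478 0.027 0.   ] [[300.0, 131.0], [393.0, 131.0], [385.0, 208.0], [299.0, 208.0]]
0.21 [0.47  0.008 0.   ] [[313.0, 131.0], [406.0, 131.0], [397.0, 208.0], [310.0, 208.0]]
0.22 [ 0.466 -0.001  0.   ] [[319.0, 131.0], [412.0, 131.0], [403.0, 208.0], [316.0, 208.0]]
```

```bash
python3 - <<'E'
from h import *
s=st(); p=shot('wrist'); S=shot('scene'); D=shot('side')
x,y,_=s['eef_pos']; print(proj(p,[[x,y,.138],[x,y,.13]]))
for pp,n in((p,'w'),(S,'s'),(D,'d')):
    print(n,ctrl.look_for(pp,'lid_grip')[:1], proj(pp,[[.549,.197,.138],[.549,.197,.13]]))
g=p['color'][:,:,:].sum(2).astype(int); print(g[190,245:290:2], g[220,245:290:2])
E
```

```text
4.33 [0.5472 0.1919 0.2421] [ 9.808e-01 -1.951e-01  1.400e-03 -5.000e-04] [0.6 0.4 0.6] 1.001 0.0 [ 0.162  0.086  1.828 -0.     1.224  2.126]
[[278.1864263  213.26756526]
 [278.2226601  210.22446722]]
w [{'position': [-0.0114, -0.0053, 0.2681], 'p': 0.98}] [[271.39909907 213.57576   ]
 [271.64770779 210.52411956]]
s [{'position': [0.098, 0.1223, 1.0477], 'p': 0.87}] [[326.5057534  252.32266735]
 [326.27256966 254.02422002]]
d [{'position': [0.0124, -0.119, 1.0235], 'p': 0.61}] [[281.54751152 146.99479041]
 [281.45750775 149.64133428]]
[284 281 281 282 278 284 186 163 168 171 178 175 174 164 150 235 257 255
 259 284 285 284 285] [318 281 279 252 252 249 253 158 173 178 177 178 174 171 162 153 253 253
 250 250 252 255 256]
```

To row units: 104 mm is 0.1733, 98 mm is 0.1633.

Emit:
send_rows:
  rows: "0 0 0 0.0033 -0.015 0.05 1;0 0 0 0.0033 -0.015 0.1 0.6;0 0 0 0.0033 -0.015 0.1417 0.4;0 0 0 0.0033 -0.015 0.1633 0.2;0 0 0 0.0033 -0.015 0.1733 0.2;0 0 0 0.0033 -0.015 0.1733 0.2;0 0 0 0.0033 -0.015 0.1733 0.2"
  grip_force: 40

```text
time: 5.5
eef_pos: [0.5524, 0.2, 0.1376]
tcp_rot: [0.981, -0.195, 0.001, -0.0]
contact_force: [0.4, 0.3, -0.4]
opening: 0.604
finger_force: 0.0
```

```bash
python3 - <<'E'
from h import *
for i in range(3): st(); p=shot('wrist','w3' if i==2 else None)
E
```

```text
5.5 [0.5524 0.2    0.1376] [ 9.809e-01 -1.947e-01  1.000e-03 -4.000e-04] [ 0.4  0.3 -0.4] 0.604 0.0 [ 0.175  0.217  1.886 -0.     1.037  2.137]
5.55 [0.5524 0.2    0.1375] [ 9.809e-01 -1.947e-01  1.000e-03 -4.000e-04] [-0.7 -0.3  0.5] 0.601 0.0 [0.175 0.217 1.886 0.    1.037 2.137]
5.6 [0.5523 0.2    0.1374] [ 9.809e-01 -1.947e-01  9.000e-04 -3.000e-04] [-0.3  0.2  0.2] 0.603 0.0 [ 0.175  0.217  1.886 -0.     1.037  2.137]
```

View pics/w3.png

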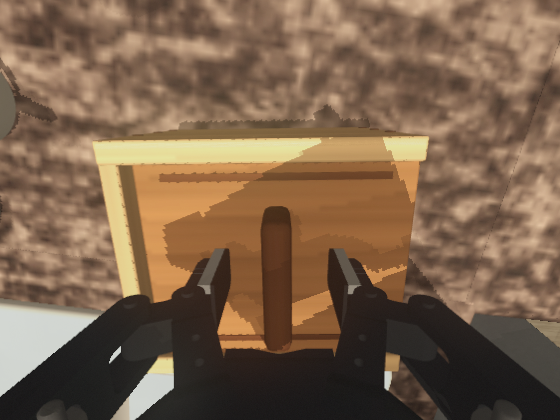

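The picture shows the handle at column 277, midway between the finger pads at 224 and 334, so I'll close.

Emit:
send_rows:
  rows: "0 0 0 0 0 0.0033 -0.3;0 0 0 0 0 0.0033 -0.7;0 0 0 0 0 0.0033 -1;0 0 0 0 0 0.0033 -1;0 0 0 0 0 0.0033 -1;0 0 0 0 0 0.0033 -1"
  grip_force: 50

```text
time: 6.4
eef_pos: [0.5518, 0.1999, 0.1344]
tcp_rot: [0.981, -0.195, 0.0, -0.0]
contact_force: [0.1, -0.2, 0.7]
opening: 0.153
finger_force: 50.3
```

To row units: 80 mm is 0.1333, 67 mm is 0.1117.

Emit:
send_rows:
  rows: "0 0 0 0 0.0083 -0.0017 -1;0 0 0 0 0.025 -0.0017 -1;0 0 0 0 0.0467 -0.0017 -1;0 0 0 0 0.0683 -0.0017 -1;0 0 0 0 0.09 -0.0017 -1;0 0 0 0 0.1117 -0.0017 -1;0 0 0 0 0.1333 -0.0017 -1;0 0 0 0 0.1333 -0.0017 -1"

```text
time: 7.4
eef_pos: [0.5208, 0.1251, 0.1353]
tcp_rot: [0.981, -0.195, -0.0, -0.0]
contact_force: [-0.4, -0.1, -2.5]
opening: 0.153
finger_force: 50.0
```

```bash
python3 - <<'E'
from h import *
s=st(); print(s['wrist_torque'])
E
```

```text
7.4 [0.5208 0.1251 0.1353] [ 0.9807 -0.1954 -0.     -0.    ] [-0.4 -0.1 -2.5] 0.153 50.0 [0.046 0.112 2.011 0.    1.019 2.01 ]
[-0.05333943 -0.0462049   0.02659569]
```

To row units: 90 mm is 0.15, 76 mm is 0.1267.

Emit:
send_rows:
  rows: "0 0 0 0 0.02 0 -1;0 0 0 0 0.04 0 -1;0 0 0 0 0.0617 0 -1;0 0 0 0 0.0833 0 -1;0 0 0 0 0.105 0 -1;0 0 0 0 0.1267 0 -1;0 0 0 0 0.15 0 -1;0 0 0 0 0.15 0 -1"

```text
time: 8.4
eef_pos: [0.4864, 0.0419, 0.1353]
tcp_rot: [0.981, -0.196, -0.0, -0.0]
contact_force: [-0.3, -0.0, -1.9]
opening: 0.159
finger_force: 50.0
```

```bash
python3 - <<'E'
from h import *
s=st(); print(s['wrist_torque']); shot('side','s1')
E
```

```text
8.4 [0.4864 0.0419 0.1353] [ 0.9807 -0.1955 -0.     -0.    ] [-0.3 -0.  -1.9] 0.159 50.0 [-0.122  0.007  2.122  0.     1.013  1.842]
[-0.0023446  -0.06015444  0.05451656]
```

View pics/s1.png

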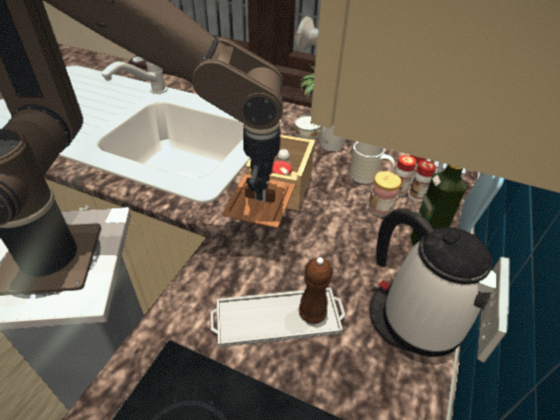

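The side picture shows the lid held free of the box around (260,205), with the red-capped honey jar and the shaker visible in the box at (283,162). Next I'll move it further clear and lower it.

To row units: 94 mm is 0.1567, 88 mm is 0.1467.

Emit:
send_rows:
  rows: "0 0 0 0 0.025 0 -1;0 0 0 0 0.0533 0 -1;0 0 0 0 0.0533 0.0333 -1;0 0 0 0 0.0533 0.075 -1;0 0 0 0 0.0533 0.1167 -1;0 0 0 0 0.0533 0.1467 -1;0 0 0 0 0.0533 0.1567 -1;0 0 0 0 0.0533 0.1567 -1"

```text
time: 9.45
eef_pos: [0.4744, 0.0128, 0.0413]
tcp_rot: [0.981, -0.195, -0.0, 0.0]
contact_force: [-0.0, 0.4, -1.6]
opening: 0.154
finger_force: 50.0
```

To row units: 5 mm is 0.0083, 4 mm is 0.0067.

Emit:
send_rows:
  rows: "0 0 0 0 0 0.0033 -1;0 0 0 0 0 0.0067 -1;0 0 0 0 0 0.0083 -1;0 0 0 0 0 0.0083 -1"

```text
time: 9.95
eef_pos: [0.4746, 0.0132, 0.0364]
tcp_rot: [0.981, -0.195, 0.0, -0.0]
contact_force: [-0.1, -0.4, -1.8]
opening: 0.151
finger_force: 50.0
```

To row units: 3 mm is 0.005, 2 mm is 0.0033.

Emit:
send_rows:
  rows: "0 0 0 0 0 0.0017 -1;0 0 0 0 0 0.0033 -1;0 0 0 0 0 0.005 -1;0 0 0 0 0 0.005 -1"

```text
time: 10.45
eef_pos: [0.4744, 0.0132, 0.0332]
tcp_rot: [0.981, -0.195, -0.0, -0.0]
contact_force: [0.3, 0.3, -0.8]
opening: 0.154
finger_force: 50.0
```

To row units: 1.5 mm is 0.0025, 1 mm is 0.0017.

Emit:
send_rows:
  rows: "0 0 0 0 0 0.0017 -1;0 0 0 0 0 0.0025 -1;0 0 0 0 0 0.0025 -1"

```text
time: 10.82
eef_pos: [0.4746, 0.0131, 0.0323]
tcp_rot: [0.981, -0.195, -0.0, 0.0]
contact_force: [-2.0, 0.3, 4.9]
opening: 0.152
finger_force: 50.9
```

To row units: -210 mm is -0.35, -150 mm is -0.25.

Emit:
send_rows:
  rows: "0 0 0 0 0 -0.0008 -0.6;0 0 0 0 0 -0.0008 0;0 0 0 0 0 -0.0008 0.2;0 0 0 0 0 -0.0167 0.2;0 0 0 0 0 -0.0667 0.2;0 0 0 0 0 -0.15 0.2;0 0 0 0 0 -0.25 1;0 0 0 0 0 -0.35 1"

```text
time: 11.82
eef_pos: [0.4741, 0.0132, 0.2442]
tcp_rot: [0.981, -0.195, 0.0, -0.0]
contact_force: [0.7, -0.5, 0.0]
opening: 0.99
finger_force: 0.0
```

```bash
python3 - <<'E'
from h import *
s=st(); p=shot('wrist','w4'); look(p,['lid','salt','honey','box','tray'])
for n in('scene','side'):
    q=shot(n); print(n); look(q,['lid','salt','honey','tray','mill'])
E
```

```text
11.82 [0.4741 0.0132 0.2442] [ 9.809e-01 -1.947e-01  4.000e-04 -0.000e+00] [ 0.7 -0.5  0. ] 0.99 0.0 [-0.186 -0.162  2.064  0.     1.238  1.776]
lid 0.84 [0.4757 0.0113 0.0038]
salt 0.71 [0.4759 0.0095 0.0026]
salt 0.57 [0.5614 0.2302 0.0884]
honey 0.84 [0.5495 0.1668 0.0899]
box 0.71 [0.5309 0.2131 0.0693]
tray 0.68 [ 0.4789 -0.1978  0.0052]
scene
lid 0.92 [0.4736 0.0209 0.0088]
salt 0.72 [0.5662 0.245  0.0887]
honey 0.83 [0.5524 0.187  0.0915]
tray 0.93 [ 0.477  -0.1986  0.0065]
mill 0.64 [ 0.5757 -0.1783  0.0862]
side
lid 0.79 [4.675e-01 1.000e-04 2.900e-03]
honey 0.53 [0.5485 0.1665 0.0925]
tray 0.87 [ 0.4758 -0.2058  0.0079]
mill 0.68 [ 0.5667 -0.2141  0.0946]
```

View pics/w4.png

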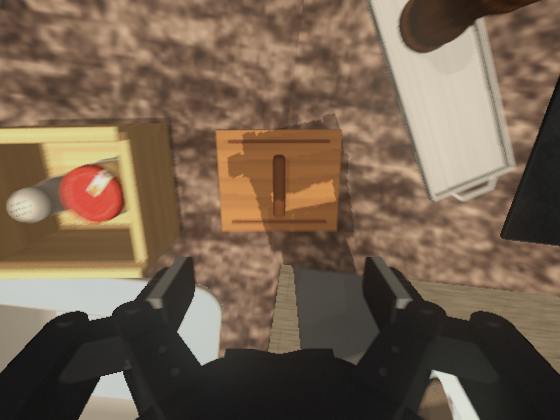

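The wrist picture shows the lid lying flat at (280,180), handle up. In the box, the honey jar's red cap is at (92,192), nearer the open end, and the salt's grey top is at (30,205), nearer the stop end. I'll turn 90° and move above the salt.

To row units: -240 mm is -0.4, -230 mm is -0.3833, -80 degrees is -0.8889.

Emit:
send_rows:
  rows: "0 0 -0.1111 0 -0.05 -0.0333 1;0 0 -0.2222 0 -0.1 -0.0333 0.6;0 0 -0.3333 0 -0.1583 -0.0333 0.5;0 0 -0.4444 0 -0.2167 -0.0333 0.5;0 0 -0.5556 0 -0.275 -0.0333 0.5;0 0 -0.6667 -0.0017 -0.3333 -0.0333 0.5;0 0 -0.7778 -0.0033 -0.3833 -0.0333 0.5;0 0 -0.8889 -0.005 -0.4 -0.0333 0.5"

```text
time: 13.72
eef_pos: [0.5638, 0.2377, 0.2616]
tcp_rot: [0.875, 0.485, -0.0, -0.0]
contact_force: [-0.5, -0.6, -0.4]
opening: 0.746
finger_force: 0.0
```

To row units: 15 mm is 0.025, 10 mm is 0.0167, -10 degrees is -0.1111.

Emit:
send_rows:
  rows: "0 0 -0.1111 0 0 0.0167 0.5;0 0 -0.1111 0 0 0.025 0.5;0 0 -0.1111 0 0 0.025 0.5"

```text
time: 14.1
eef_pos: [0.5631, 0.2359, 0.2462]
tcp_rot: [0.832, 0.555, -0.001, -0.0]
contact_force: [0.9, -0.6, -0.2]
opening: 0.749
finger_force: 0.0
```

```bash
python3 - <<'E'
from h import *
s=st(); p=shot('wrist','w5'); look(p,['salt','honey','box'])
x,y,_=s['eef_pos']; print(proj(p,[[x,y,.098],[x,y,.07]]), proj(p,[[.563,.236,.098]]))
np.save('e2.npy',p,allow_pickle=True)
E
```

```text
14.1 [0.5631 0.2359 0.2462] [ 8.320e-01  5.548e-01 -6.000e-04 -2.000e-04] [ 0.9 -0.6 -0.2] 0.749 0.0 [0.231 0.153 1.747 0.    1.243 0.625]
salt 0.79 [0.5621 0.2495 0.0908]
honey 0.7 [0.5528 0.1836 0.0913]
box 0.94 [0.5463 0.2175 0.0781]
[[278.31904802 197.26125203]
 [278.3475989  190.03185284]] [[278.1586115  197.25826304]]
```

View pics/w5.png

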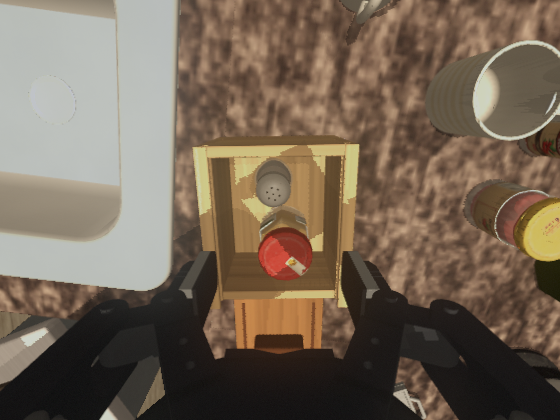

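The wrist picture shows the salt's top at (273,189), the honey cap at (286,254), and the box interior from about x 215 to 342 at rim height.

```bash
python3 - <<'E'
from h import *
q=np.load('e2.npy',allow_pickle=True).item()
t=atz(q,(273,189),.098); print('salt top',t, 'honey',atz(q,(286,254),.094))
P=[atz(q,u,.116) for u in [(196,150),(358,148),(208,304),(345,304)]]; print(np.round(P,4)); print(atz(q,(214,297),.116),atz(q,(341,297),.116))
S=shot('scene'); c=proj(S,[t])[0]; print('scene px',c, [proj(S,[w(S,d['position'])])[0] for d in ctrl.look_for(S,'salt')[:1]])
x,y=map(int,c); cv2.imwrite('pics/c1.png',cv2.resize(S['color'][y-35:y+35,x-45:x+45,::-1],None,fx=7,fy=7,interpolation=2)); print(x-45,y-35)
go(t)
E
```

```text
salt top [0.56161457 0.24523103 0.098     ] honey [0.54703258 0.17675831 0.094     ]
[[0.517  0.3049 0.116 ]
 [0.6431 0.2545 0.116 ]
 [0.4589 0.1661 0.116 ]
 [0.584  0.1142 0.116 ]]
[0.46796773 0.17100408 0.116     ] [0.58299084 0.12334073 0.116     ]
scene px [336.46489622 279.32774335] [array([335.08873514, 281.02834408])]
291 244
shift mm [  7.7  -5.5 149.3]
```

View pics/c1.png

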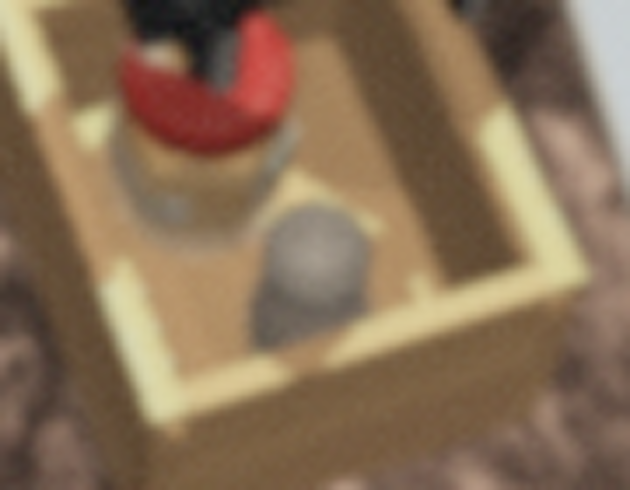

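The scene crop shows the salt's top at crop (322,258), which is scene pixel (337,281). That is within 2 px of the wrist estimate, so height and position agree.

To row units: 120 mm is 0.2, 105 mm is 0.175.

Emit:
send_rows:
  rows: "0 0 0 0.0067 -0.005 0.0417 0.5;0 0 0 0.0117 -0.0083 0.0833 0.5;0 0 0 0.0117 -0.0083 0.1333 0.5;0 0 0 0.0117 -0.0083 0.175 0.5;0 0 0 0.0117 -0.0083 0.2 0.5;0 0 0 0.0117 -0.0083 0.2 0.5"

```text
time: 15.15
eef_pos: [0.5609, 0.2443, 0.1258]
tcp_rot: [0.831, 0.556, -0.001, -0.0]
contact_force: [0.5, 0.2, 0.5]
opening: 0.748
finger_force: 0.0
```

```bash
python3 - <<'E'
from h import *
s=st(); p=shot('wrist'); look(p,['salt','honey','box'])
x,y,_=s['eef_pos']; print(proj(p,[[x,y,.098],[.5615,.244,.098]]))
for d in ctrl.look_for(p,'salt')[:1]: print(proj(p,[w(p,d['position'])]))
g=p['color']; np.save('e3.npy',p,allow_pickle=True)
c=proj(p,[[.5615,.244,.098]])[0]; r=int(c[1]); c0=int(c[0])
for rr in (r-12,r-6,r,r+6,r+12): print(rr,[tuple(v) for v in g[rr,c0-48:c0+49:8].tolist()])
E
```

```text
15.15 [0.5609 0.2443 0.1258] [ 8.313e-01  5.558e-01 -1.100e-03 -4.000e-04] [0.5 0.2 0.5] 0.748 0.0 [ 0.245  0.283  1.829 -0.     1.032  0.637]
salt 0.69 [0.5643 0.2468 0.093 ]
honey 0.96 [0.5555 0.193  0.0862]
box 0.62 [0.5686 0.2595 0.0866]
[[278.15771068 255.30319067]
 [279.37836347 255.35027865]]
[[282.06510354 245.53311862]]
243 [(157, 122, 77), (159, 123, 79), (203, 181, 120), (117, 105, 88), (137, 124, 105), (149, 136, 115), (156, 143, 123), (150, 137, 116), (139, 126, 106), (120, 108, 90), (160, 125, 80), (165, 129, 82), (173, 135, 88)]
249 [(158, 122, 77), (159, 123, 77), (163, 127, 81), (118, 106, 88), (134, 121, 101), (160, 147, 126), (169, 156, 135), (158, 145, 124), (149, 135, 115), (126, 113, 95), (161, 125, 81), (166, 129, 82), (165, 128, 82)]
255 [(158, 123, 78), (160, 124, 79), (163, 127, 81), (120, 107, 90), (138, 124, 105), (145, 131, 112), (165, 151, 130), (149, 136, 116), (136, 123, 104), (116, 103, 86), (157, 122, 78), (169, 132, 84), (165, 128, 81)]
261 [(160, 124, 78), (161, 125, 79), (164, 127, 81), (116, 104, 86), (137, 124, 105), (141, 128, 108), (54, 43, 29), (142, 129, 109), (136, 122, 103), (111, 99, 82), (148, 123, 90), (179, 140, 90), (163, 127, 81)]
267 [(162, 125, 79), (161, 124, 78), (163, 126, 81), (163, 126, 81), (133, 119, 101), (52, 40, 27), (142, 129, 109), (139, 126, 106), (131, 119, 100), (115, 90, 61), (131, 107, 77), (163, 135, 97), (161, 125, 80)]
```

To row units: 54 mm is 0.09, 48 mm is 0.08.

Emit:
send_rows:
  rows: "0 0 0 0 0 0.03 0.5;0 0 0 0 0 0.06 0.5;0 0 0 0 0 0.08 0.5;0 0 0 0 0 0.09 0.5;0 0 0 0 0 0.09 0.5"

```text
time: 16.02
eef_pos: [0.5639, 0.2455, 0.0866]
tcp_rot: [0.831, 0.556, -0.001, -0.001]
contact_force: [-25.0, -8.5, 61.6]
opening: 0.746
finger_force: 24.2
```

Emit:
send_rows:
  rows: "0 0 0 0 0 0 0.2;0 0 0 0 0 0 0;0 0 0 0 0 0 -0.2;0 0 0 0 0 0 -0.4;0 0 0 0 0 0 -0.4;0 0 0 0 0 0 -0.4"
  grip_force: 30

```text
time: 16.77
eef_pos: [0.5632, 0.2458, 0.0758]
tcp_rot: [0.831, 0.556, 0.002, -0.0]
contact_force: [-4.0, 2.0, 17.4]
opening: 0.417
finger_force: 28.9
```

```bash
python3 - <<'E'
from h import *
s=st(); print(s['wrist_torque'])
p=shot('wrist'); S=shot('scene'); D=shot('side')
look(p,['salt','honey']); look(S,['salt','honey'])
a=p['color'][130:420,120:440]; b=S['color'][220:325,270:390]; d=D['color'][110:215,225:345]
im=np.zeros((600,800,3),np.uint8); A=cv2.resize(a,(400,362),interpolation=2); im[:362,:400]=A
im[:350,400:800]=cv2.resize(b,(400,350),interpolation=2); im[365:600,400:669]=cv2.resize(d,(269,235),interpolation=2)
cv2.imwrite('pics/c2.png',im[:,:,::-1])
E
```

```text
16.77 [0.5632 0.2458 0.0758] [ 8.314e-01  5.557e-01  2.000e-03 -1.000e-04] [-4.   2.  17.4] 0.417 28.9 [0.246 0.355 1.843 0.002 0.94  0.637]
[ 0.2100398   0.66652862 -0.04333934]
salt 0.55 [0.5639 0.2448 0.0945]
honey 0.72 [0.581  0.2768 0.1005]
honey 0.58 [0.5527 0.1966 0.0588]
honey 0.98 [0.5575 0.1718 0.091 ]
```

View pics/c2.png

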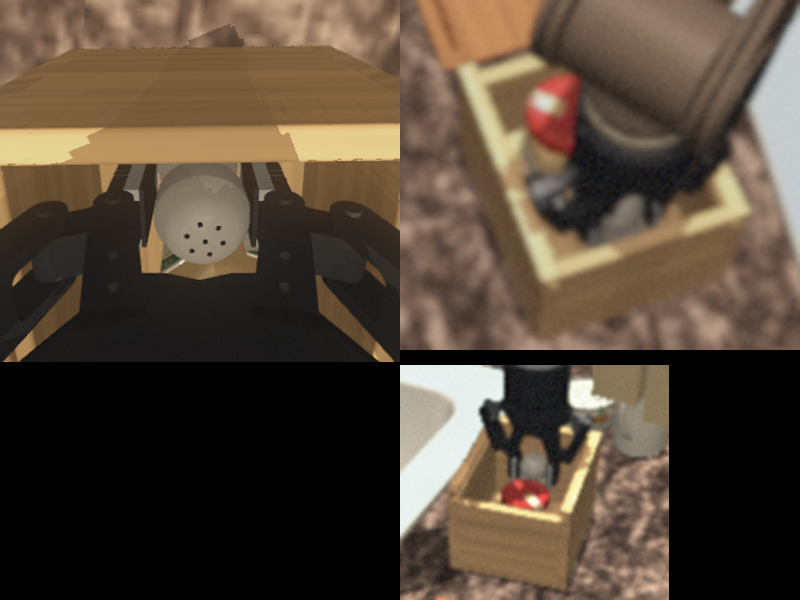

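The composite picture shows the shaker upright between both pads. Its top is at (203,215) in the wrist crop, and the outer finger links are close to the box walls. Those links hit the lips on the way down and are free now that the fingers are narrower. I'll lift gently.

To row units: -5 mm is -0.0083, -3 mm is -0.005.

Emit:
send_rows:
  rows: "0 0 0 0 0 -0.005 -0.4;0 0 0 0 0 -0.0083 -0.4;0 0 0 0 0 -0.0083 -0.4"
  grip_force: 35

```text
time: 17.5
eef_pos: [0.5605, 0.2442, 0.0762]
tcp_rot: [0.831, 0.556, -0.001, -0.0]
contact_force: [0.3, 0.1, 0.3]
opening: 0.411
finger_force: 34.4
```

To row units: -10 mm is -0.0167, -5 mm is -0.0083.

Emit:
send_rows:
  rows: "0 0 0 0 0 -0.0083 -0.4;0 0 0 0 0 -0.0167 -0.4;0 0 0 0 0 -0.0167 -0.4"

```text
time: 17.88
eef_pos: [0.5617, 0.2445, 0.0882]
tcp_rot: [0.831, 0.556, 0.0, 0.0]
contact_force: [-0.2, 0.0, -1.0]
opening: 0.407
finger_force: 34.3
```

```bash
python3 - <<'E'
from h import *
s=st(); print(s['wrist_torque'])
p=shot('wrist'); S=shot('scene'); D=shot('side'); look(p,['salt','honey']); look(S,['salt','honey']);look(D,['salt','honey','tray','mill'])
E
```

```text
17.88 [0.5617 0.2445 0.0882] [8.313e-01 5.558e-01 3.000e-04 1.000e-04] [-0.2  0.  -1. ] 0.407 34.3 [0.245 0.334 1.843 0.    0.964 0.637]
[-0.01472698  0.05687829 -0.03950894]
salt 0.92 [0.5621 0.2506 0.1054]
salt 0.65 [0.5654 0.2475 0.0837]
salt 0.65 [ 0.4809 -0.1933  0.0052]
honey 0.72 [0.5546 0.1717 0.0917]
salt 0.52 [0.5589 0.2287 0.0972]
honey 0.54 [0.5508 0.1663 0.0928]
tray 0.67 [ 0.4755 -0.2086  0.0067]
mill 0.61 [ 0.5675 -0.215   0.0936]
```

To row units: -125 mm is -0.2083, -110 mm is -0.1833.

Emit:
send_rows:
  rows: "0 0 0 0 0 -0.025 -0.4;0 0 0 0 0 -0.0583 -0.4;0 0 0 0 0 -0.1 -0.4;0 0 0 0 0 -0.1417 -0.4;0 0 0 0 0 -0.1833 -0.4;0 0 0 0 0 -0.2083 -0.4;0 0 0 0 0 -0.2083 -0.4"

```text
time: 19.3
eef_pos: [0.5624, 0.2447, 0.2154]
tcp_rot: [0.831, 0.556, 0.002, 0.001]
contact_force: [-0.3, -0.6, -1.4]
opening: 0.412
finger_force: 34.4
```

```bash
python3 - <<'E'
from h import *
s=st()
for n,(x0,y0,x1,y1) in {'side':(205,280,350,350),'scene':(190,130,290,205)}.items():
    p=shot(n); g=p['color'].astype(int); m=np.zeros(g.shape[:2],np.uint8)
    sub=g[y0:y1,x0:x1]; m[y0:y1,x0:x1]=((sub.min(2)>105)&(sub.max(2)-sub.min(2)<45))
    m=cv2.morphologyEx(m,cv2.MORPH_OPEN,np.ones((3,3),np.uint8))
    k,l,stt,_=cv2.connectedComponentsWithStats(m); i=1+np.argmax(stt[1:,4]); print(n,stt[i])
    ys,xs=np.where(l==i); P=np.array([atz(p,(a,b),.008)[:2] for a,b in zip(xs,ys)],np.float32)*1000
    r=cv2.minAreaRect(P); print(r, cv2.boxPoints(r).round(0).tolist())
    b=P[:,0]<P[:,0].min()+100
    for lo in range(int(P[:,0].min()),int(P[:,0].max()),30):
        q=P[(P[:,0]>=lo)&(P[:,0]<lo+30),1]; print(lo,q.min().round(),q.max().round())
    look(p,['mill','salt','honey'])
E
```

```text
19.3 [0.5624 0.2447 0.2154] [8.313e-01 5.559e-01 2.000e-03 7.000e-04] [-0.3 -0.6 -1.4] 0.412 34.4 [0.245 0.183 1.771 0.    1.183 0.637]
side [ 210  287  136   57 4909]
((500.403076171875, -195.9388427734375), (270.4090270996094, 105.84952545166016), 1.2783721685409546) [[364.0, -146.0], [366.0, -252.0], [637.0, -246.0], [634.0, -140.0]]
365 -250.0 -146.0
395 -251.0 -146.0
425 -250.0 -145.0
455 -249.0 -144.0
485 -248.0 -144.0
515 -247.0 -142.0
545 -247.0 -142.0
575 -246.0 -175.0
605 -245.0 -141.0
mill 0.57 [ 0.5653 -0.2149  0.0955]
salt 0.57 [0.5587 0.2273 0.1917]
salt 0.57 [0.5445 0.1582 0.0708]
honey 0.6 [0.5522 0.1689 0.0939]
scene [ 192  131   91   70 2486]
((492.61773681640625, -203.77442932128906), (276.46856689453125, 114.88997650146484), 1.0331047773361206) [[353.0, -149.0], [355.0, -264.0], [632.0, -259.0], [630.0, -144.0]]
354 -258.0 -154.0
384 -260.0 -148.0
414 -262.0 -150.0
444 -261.0 -148.0
474 -260.0 -147.0
504 -254.0 -147.0
534 -202.0 -147.0
564 -257.0 -145.0
594 -253.0 -146.0
624 -221.0 -176.0
mill 0.8 [ 0.5777 -0.1804  0.089 ]
salt 0.56 [0.5637 0.2493 0.1959]
honey 0.57 [0.5624 0.1916 0.0644]
```

To row units: -300 mm is -0.5, -290 mm is -0.4833.

Emit:
send_rows:
  rows: "0 0 0 -0.025 0.0033 0 -0.4;0 0 0 -0.0833 0.01 0 -0.4;0 0 0 -0.1667 0.02 0 -0.4;0 0 0 -0.25 0.03 0 -0.4;0 0 0 -0.3333 0.04 0 -0.4;0 0 0 -0.4167 0.05 0 -0.4;0 0 0 -0.4833 0.0583 0 -0.4;0 0 0 -0.5 0.06 0 -0.4"

```text
time: 20.7
eef_pos: [0.4792, -0.0487, 0.2129]
tcp_rot: [0.832, 0.554, -0.0, 0.0]
contact_force: [0.9, 0.5, -0.8]
opening: 0.406
finger_force: 34.4
```

To row units: -159 mm is -0.265, -152 mm is -0.2533, -23 degrees is -0.2556.

Emit:
send_rows:
  rows: "0 0 0 -0.0417 0.005 0 -0.4;0 0 -0.0444 -0.1 0.0117 0 -0.4;0 0 -0.1 -0.1583 0.02 0 -0.4;0 0 -0.1556 -0.2167 0.0267 0 -0.4;0 0 -0.2111 -0.2533 0.0317 0 -0.4;0 0 -0.2556 -0.265 0.0333 0 -0.4;0 0 -0.2556 -0.265 0.0333 0 -0.4;0 0 -0.2556 -0.265 0.0333 0 -0.4"

```text
time: 21.7
eef_pos: [0.438, -0.2005, 0.2127]
tcp_rot: [0.704, 0.71, 0.0, -0.0]
contact_force: [-0.3, -0.1, -1.1]
opening: 0.407
finger_force: 34.4
```

```bash
python3 - <<'E'
from h import *
s=st(); go((.438,-.201,.09),s)
p=shot('wrist');look(p,['salt','tray','mill'])
for n in('scene','side'):
    p=shot(n);look(p,['salt','mill'])
E
```

```text
21.7 [ 0.438  -0.2005  0.2127] [ 7.039e-01  7.103e-01  1.000e-04 -1.000e-04] [-0.3 -0.1 -1.1] 0.407 34.4 [-0.64  -0.111  2.079  0.     1.174 -0.65 ]
shift mm [ -0.5   0.  122.7]
salt 0.8 [ 0.4392 -0.1956  0.2237]
tray 0.71 [ 0.4831 -0.1889  0.0064]
salt 0.71 [ 0.4385 -0.1894  0.1934]
salt 0.6 [0.5446 0.2197 0.0707]
mill 0.93 [ 0.5767 -0.1779  0.0895]
mill 0.37 [ 0.4405 -0.1946  0.1899]
salt 0.98 [ 0.4377 -0.2172  0.1983]
mill 0.56 [ 0.566  -0.2137  0.0924]
mill 0.27 [ 0.495  -0.0126  0.0085]
```

To row units: 126 mm is 0.21, 115 mm is 0.1917.

Emit:
send_rows:
  rows: "0 0 0 0 0 0.0333 -0.4;0 0 0 0 0 0.075 -0.4;0 0 0 0 0 0.1167 -0.4;0 0 0 0 0 0.1583 -0.4;0 0 0 0 0 0.1917 -0.4;0 0 0 0 0 0.21 -0.4;0 0 0 0 0 0.21 -0.4;0 0 0 0 0 0.21 -0.4"

```text
time: 23.2
eef_pos: [0.4385, -0.2015, 0.0877]
tcp_rot: [0.704, 0.71, 0.0, 0.001]
contact_force: [-0.2, 0.4, -0.5]
opening: 0.411
finger_force: 34.4
```

Emit:
send_rows:
  rows: "0 0 0 0 0 0.0033 -0.4;0 0 0 0 0 0.0067 -0.4;0 0 0 0 0 0.01 -0.4;0 0 0 0 0 0.01 -0.4;0 0 0 0 0 0.01 -0.4"

```text
time: 23.82
eef_pos: [0.4379, -0.2011, 0.0808]
tcp_rot: [0.704, 0.71, 0.0, -0.0]
contact_force: [0.9, 0.1, -0.1]
opening: 0.407
finger_force: 34.4
```

To row units: 3 mm is 0.005, 2 mm is 0.0033.

Emit:
send_rows:
  rows: "0 0 0 0 0 0.0017 -0.4;0 0 0 0 0 0.0033 -0.4;0 0 0 0 0 0.005 -0.4;0 0 0 0 0 0.005 -0.4"

```text
time: 24.32
eef_pos: [0.4378, -0.201, 0.0777]
tcp_rot: [0.704, 0.71, -0.0, -0.0]
contact_force: [0.9, 0.5, -1.1]
opening: 0.416
finger_force: 34.4
```

To row units: 2 mm is 0.0033, 1 mm is 0.0017.

Emit:
send_rows:
  rows: "0 0 0 0 0 0.0017 -0.4;0 0 0 0 0 0.0033 -0.4;0 0 0 0 0 0.0033 -0.4;0 0 0 0 0 0.0033 -0.4"

```text
time: 24.82
eef_pos: [0.4379, -0.2011, 0.0758]
tcp_rot: [0.704, 0.71, -0.0, -0.0]
contact_force: [-0.4, -0.5, -1.2]
opening: 0.41
finger_force: 34.4
```

To row units: 1.5 mm is 0.0025, 1 mm is 0.0017.

Emit:
send_rows:
  rows: "0 0 0 0 0 0.0017 -0.4;0 0 0 0 0 0.0025 -0.4;0 0 0 0 0 0.0025 -0.4;0 0 0 0 0 0.0025 -0.4"

```text
time: 25.32
eef_pos: [0.4379, -0.2011, 0.0743]
tcp_rot: [0.704, 0.71, -0.0, -0.0]
contact_force: [0.4, -0.4, -0.5]
opening: 0.414
finger_force: 34.4
```

To row units: 1.5 mm is 0.0025, 1 mm is 0.0017.

Emit:
send_rows:
  rows: "0 0 0 0 0 0.0017 -0.4;0 0 0 0 0 0.0025 -0.4;0 0 0 0 0 0.0025 -0.4;0 0 0 0 0 0.0025 -0.4"

```text
time: 25.82
eef_pos: [0.438, -0.2012, 0.0731]
tcp_rot: [0.704, 0.71, 0.0, 0.0]
contact_force: [-0.7, 1.4, 2.5]
opening: 0.408
finger_force: 34.9
```

To row units: 0.7 mm is 0.0012.

Emit:
send_rows:
  rows: "0 0 0 0 0 0.0012 -0.4;0 0 0 0 0 0.0012 -0.4;0 0 0 0 0 0.0012 -0.4"

```text
time: 26.2
eef_pos: [0.4381, -0.2013, 0.073]
tcp_rot: [0.704, 0.71, -0.0, -0.0]
contact_force: [-2.9, 1.8, 6.6]
opening: 0.409
finger_force: 35.7
```

To row units: 0.3 mm is 0.0005.

Emit:
send_rows:
  rows: "0 0 0 0 0 0.0005 -0.2;0 0 0 0 0 0.0005 -0.17;0 0 0 0 0 0.0005 -0.14;0 0 0 0 0 0.0005 -0.1;0 0 0 0 0 0.0005 -0.05;0 0 0 0 0 0.0005 0.1;0 0 0 0 0 0.0005 0.3;0 0 0 0 0 0.0005 0.4"
  grip_force: 20

```text
time: 27.2
eef_pos: [0.4379, -0.2011, 0.0717]
tcp_rot: [0.704, 0.71, 0.0, -0.0]
contact_force: [-0.7, -0.3, -0.1]
opening: 0.702
finger_force: 0.0
```

To row units: -200 mm is -0.3333, -180 mm is -0.3.

Emit:
send_rows:
  rows: "0 0 0 0 0 0 0.5;0 0 0 0 0 -0.0167 0.5;0 0 0 0 0 -0.05 0.5;0 0 0 0 0 -0.1 0.5;0 0 0 0 0 -0.1667 0.5;0 0 0 0 0 -0.2333 0.5;0 0 0 0 0 -0.3 0.5;0 0 0 0 0 -0.3333 0.5"

```text
time: 28.2
eef_pos: [0.4386, -0.2016, 0.2757]
tcp_rot: [0.704, 0.71, 0.0, 0.003]
contact_force: [0.3, -0.0, 0.3]
opening: 0.743
finger_force: 0.0
```

```bash
python3 - <<'E'
from h import *
s=st()
for n in('wrist','scene','side'):
    p=shot(n);print(n);look(p,['salt','mill','lid','honey'])
    if n!='wrist':
        # standing check: predicted axis bottom/top pixels and colours along it
        a=proj(p,[[.438,-.201,z] for z in (.095,.05,.006)]); print(a.round(0).tolist())
E
```

```text
28.2 [ 0.4386 -0.2016  0.2757] [7.037e-01 7.105e-01 4.000e-04 2.700e-03] [ 0.3 -0.   0.3] 0.743 0.0 [-0.641 -0.17   2.013  0.     1.293 -0.651]
wrist
salt 0.83 [ 0.4341 -0.1992  0.0864]
mill 0.81 [ 0.5607 -0.1851  0.1471]
lid 0.83 [ 0.4647 -0.0318  0.0047]
scene
salt 0.94 [ 0.441  -0.1956  0.0592]
mill 0.8 [ 0.578  -0.1789  0.0866]
mill 0.49 [ 0.4429 -0.1972  0.0642]
lid 0.82 [0.4709 0.0228 0.0087]
honey 0.74 [0.5527 0.1853 0.0904]
[[252.0, 133.0], [253.0, 144.0], [254.0, 154.0]]
side
mill 0.79 [ 0.5686 -0.2136  0.0939]
mill 0.17 [0.467  0.0007 0.008 ]
lid 0.63 [ 0.4386 -0.2175  0.0628]
lid 0.56 [ 0.4633 -0.0029  0.0058]
honey 0.63 [0.5462 0.168  0.0926]
[[245.0, 293.0], [246.0, 307.0], [247.0, 319.0]]
```

```bash
python3 -c "
from plant import ctrl
print(ctrl.sign_off())"
```

```text
the job is handed in; nothing more can be done
None
```

The lid lies flat on the worktop, handle up, and the salt shaker stands on the tray's near half; honey jar and mill read unmoved in the last camera checks. I handed the job in at about 28 s. On the way into the box the finger links struck the box's top edge (62 N at the wrist), which may count against the 40 N body limit.

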